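# Pop the tealight and trap it in its lane

## Robot

A 6-joint arm with a two-finger parallel gripper is mounted at the origin on the work surface. World frame = base frame: x ahead of the robot, y to its left, z up, the work surface at z = 0. Lengths are in m, angles in rad, forces in N, time in s.
With the tool pointing down it reaches from about 0.225 to 0.875 m from the base axis. Payload 3.4 kg.
Tool frame: the origin (TCP) lies on the centre line of the jaws, within the pads' length; the fingertips stand 17 mm ahead of it and the grasp point (between the pads) lies 2 mm behind it; z points along the fingers, y is the line along which they close (so a half turn about z gives the same grasp; the last joint's range is limited). The gripper opens to 85 mm and grips with 20 to 120 N. Pads are 22 mm wide; open, the fingers measure 114 mm over their backs; the gripper's body (76 mm by 85 mm) begins 54 mm behind the grasp point. The pads swing forward as they close: fully open they stand 13 mm farther back than shut.
Start: joints at [-0.121, 0.276, 1.505, -0, 1.361, -0.121], TCP at [0.575, -0, 0.248] pointing down, gripper open.
Joint ranges: [-2.89, 2.89], [-0.75, 2.08], [0.22, 2.7], [-1.18, 4.32], [0.11, 2.71], [-2.7, 2.7]. Speed limits (rad/s): [2.57, 2.57, 3.14, 3.14, 3.14, 3.14].

## Interface

Orientations are given as a unit quaternion [w, x, y, z].
In Python, from rig import manip gives the robot as it stands.
- The arm moves only by the tool move_arm, never from a script. Its argument "steps" is one flat list of numbers, 7 for each row, row after row: the turn, a rotation vector about the world's x, y, z normalised to -1 to 1, where 1 is 360 degrees, then the shift along the world's x, y, z normalised to -1 to 1, where 1 is 1 m, then the opening, from -1 (shut) to 1 (fully open). A call has exactly 10 rows; each row is the pose to reach, as a shift and turn from the pose commanded when the call began, turning the shorter way round; what a row does not reach only later rows make up. A row lasts 1/10 s, in which the tool goes at most 50 mm and 8.59 degrees, less where a joint would pass 70% of its speed; a pose out of reach is approached as far as the arm can. A call with a number of a shift or a turn outside -1 to 1 is refused whole. A call with a gripper value outside its range is refused whole. The fingers move at their own pace and stop on an object; "squeeze" is the grip in N (left out, the last holds). Time passes only in rows, so rows that repeat a pose let the fingers close, or fill a call up. It gives the time, the measured TCP pose, the force, the opening and the grip force at its end, in the units of the state.
- manip.get_state(): the state, without advancing time (a new reading comes with each control period).
- manip.get_image(name): name is "scene" or "side" or "wrist"; returns a dict with "pixels" (480x640x3 uint8, blue, green, red), "fx", "fy", "cx", "cy" (pixels), "R" (3x3) and "t" (3): a world point X has camera coordinates R X + t. Camera axes: x right, y down, z forward; pixel columns grow to the right and rows downward; lengths in m; the calibration is good to about 2 mm. The wrist camera is an equidistant fisheye: a pixel r from the principal point sees the ray r / f radians off the axis. A picture is of the moment at which its call begins. There is no depth.
- manip.sign_off(): hands the job in; it is judged then, once.
The state is a dict: "clock": time; "qpos": joint angles; "qd": joint speeds; "effort": joint torques, N m; "position": TCP position; "ee_rot": TCP orientation; "contact_force": force on the tool from outside, world axes, zero at the start; "moment": the same for the moment, N m; "width": finger opening in m; "gripper_force": force on a finger pad.
Only numpy, scipy, OpenCV 4.12 (cv2) and the standard library are available. Lean on these libraries where they do the work, as an engineer would, in place of code of your own. Each camera call takes 0.05 s, during which the arm holds its last target. There are 200 camera calls.

## Task

On the sloping tealight stand, press the grey ejector pad beside the lane with one finger so that the tealight pops up out of its socket, and with the other finger, standing in the lane below it, trap the tealight as it slides down, before it runs off the low end. Finish while still holding it: the tealight standing still in the lane, out of its socket, leaning on the finger that blocks its way. Do not grip or lift the tealight, and leave the other things on the altar where they stand.

Things in the scene. Friction and masses are not known exactly. Their poses are not given: they have to be found in the camera images.
- lane: Tilted top of the wooden tealight stand, fixed to the altar; place and yaw vary. Origin: on the centre line of the lane's floor, 44 mm above the altar. x runs downhill along the lane (17 degrees below level), y is level, across the lane towards the ejector pad, z square to the floor. The lane is a slick channel, floor at z = 0, 46 mm wide between rails 5 mm thick, rising 10 mm above it.
- lip (a point): Middle of the socket's lip, at x = -30 mm of the lane, where the lane's floor begins. Uphill of it is the socket, 6 mm deep and 46 mm long, closed at the back. On the pad's side, beyond the rail, a flat wooden deck lies level with the lane's floor from y = 28 to 88 mm.
- lane_end (a point): Middle of the lane's open low end, at x = +85 mm of the lane, on the floor. Nothing stops the tealight: left alone it runs off here about half a second after popping up.
- tealight: Steel tealight, an upright cylinder 42 mm across and 26 mm high, about 110 g (80 to 140), with white wax and a 6 mm wick on top. Origin at the centre of its underside, z along its axis. It starts in the socket, its centre at about x = -51 mm in the lane's frame, its top 20 mm above the lane's floor; lifted to the lip it slides downhill (+x of the lane).
- pad (a joint): How far the ejector pad is pressed, m: 0 up, 0.010 fully down. It moves square to the lane's floor. It springs back; it takes about 2 N to start and 6 to 8 N to bottom, with the tealight on the lifter. A lever raises the socket's floor by 0.75 of the pad's travel, so the tealight clears the lip at about 0.008.
- pad_top (a point): Centre of the top face of the ejector pad, a ribbed grey plastic block 64 mm long (along the lane) by 44 mm wide, at x = 30, y = 54 mm in the lane's frame. Its top is parallel to the lane's floor, 14 mm above it when up and 4 mm above it when fully pressed. Moves with the pad.
- figurine: Resin monk figurine, 68 mm across the foot, 110 mm high; loose bystander. Origin at the centre of its underside.
- vase: Glass bud vase, 66 mm across, 130 mm high, loose bystander. Origin at the centre of its underside.
- canister: Lidded steel canister with a lever clasp, 77 mm across, 109 mm high, loose bystander. Origin at the centre of its underside.
- saucer: Celadon ceramic saucer, 90 mm across, 16 mm high, loose bystander. Origin at the centre of its underside.
Things that resemble listed ones, but are neither listed nor needed, are in the scene too. Of the things shaped like the tealight, the steel one is meant.

How it is judged:
On the way, in this order (a step that is already met when the one before it is completed fails the run):
1. the ejector pad is pressed while the tealight is still in its socket (value of joint pad above 0.005 m and x of tealight in the frame of lane below -0.035 m).
2. the popped tealight is stopped in the lane by a finger (x of tealight in the frame of lane between -0.028 and 0.085 m and y of tealight in the frame of lane between -0.008 and 0.008 m and z of tealight in the frame of lane between -0.003 and 0.006 m and angle between the z axis of tealight and the z axis of lane, either way round below 0.15 rad and contact force between the fingers and tealight above 0.03 N and linear speed of tealight below 0.01 m/s), for 0.3 s.
At the end, for the whole second after the job is handed in: The tealight stands in the lane out of its socket (its centre 28 mm uphill to 85 mm downhill of the lane's origin along the lane, flat on the floor within 0.15 rad), still (under 10 mm/s), leaning on a finger with more than 0.03 N (all of step 2); the arm keeps its last pose, push and grip.
It fails at once if the tealight runs off or out of the lane (x of tealight in the frame of lane above 0.087 m or y of tealight in the frame of lane above 0.03 m or y of tealight in the frame of lane below -0.03 m).
It fails at once if the tealight is lifted or tipped (z of tealight in the frame of lane above 0.012 m or angle between the z axis of tealight and the z axis of lane, either way round above 0.4 rad).
It fails at once if a bystander is moved by more than 15 mm (distance of any of figurine, vase, canister, saucer from where it was at the start of the episode above 0.015 m).
It also fails if it takes over 29 s, if anything falls off the work surface, if the arm or the gripper's body presses on something with over 40 N, if the wrist force passes 120 N, or if a joint passes its speed limit or range.

## Working session

There is one attempt and no reset: what is moved stays moved. The work goes in short steps, Python scripts to look and compute and a tool call to move; the robot and the scene stay as the last step left them, time stands still between calls to the robot, and variables do not carry over. Pictures are saved under pics/ and viewed, at most 10 in all, crops included, and the job is handed in when it is done.

Besides the shell and the picture viewer there is one more tool, called after "Request:" as a command line: name --argument value ..., lists and objects as JSON in quotes. move_arm: Moves the arm, as the interface text tells. Scaled input: -1 to 1 covers 1 m each way for a shift and 360 degrees each way for a turn. Its arguments: {"type":"object","properties":{"steps":{"type":"array"},"squeeze":{"type":"number"}},"required":["steps"]}

```bash
mkdir -p pics
cat > h.py <<'E'
import numpy as np, cv2, pickle
from rig import manip
def grab(n,tag):
    im=manip.get_image(n); pickle.dump(im,open(f'pics/{tag}.pkl','wb')); cv2.imwrite(f'pics/{tag}.png',np.asarray(im['pixels'])); return im
def load(tag): return pickle.load(open(f'pics/{tag}.pkl','rb'))
def ray(im,u,v,fish=False):
    R=np.array(im['R']);t=np.array(im['t'])
    a=np.array([(u-im['cx'])/im['fx'],(v-im['cy'])/im['fy']])
    if fish:
        r=np.hypot(*a); d=np.array([*(a/r*np.sin(r)),np.cos(r)]) if r>1e-9 else np.array([0,0,1.])
    else: d=np.array([*a,1.])
    d=R.T@d; return -R.T@t, d/np.linalg.norm(d)
def plane(im,u,v,z,fish=False):
    o,d=ray(im,u,v,fish); return o+d*(z-o[2])/d[2]
def tri(rays):
    A=np.zeros((3,3));b=np.zeros(3)
    for o,d in rays:
        P=np.eye(3)-np.outer(d,d);A+=P;b+=P@o
    x=np.linalg.solve(A,b); return x,[np.linalg.norm((np.eye(3)-np.outer(d,d))@(x-o)) for o,d in rays]
def proj(im,X,fish=False):
    c=np.array(im['R'])@np.asarray(X)+np.array(im['t'])
    if fish:
        r=np.hypot(c[0],c[1]);a=c[:2]/r*np.arctan2(r,c[2])
    else: a=c[:2]/c[2]
    return a[0]*im['fx']+im['cx'],a[1]*im['fy']+im['cy']
E
python3 - <<'E'
from h import *
for n in('scene','side','wrist'):
    im=grab(n,n+'0'); print(n,im['fx'],im['cx'],im['cy'],-np.array(im['R']).T@np.array(im['t']))
print(manip.get_state())
E
```

```text
scene 462.3783708560775 311.80311632574 235.51226530517718 [1.39981678 0.35508038 0.65716624]
side 574.5964117276924 324.55799377171064 231.39176449364464 [ 0.14418584 -0.44738003  0.89968754]
wrist 371.64829954431775 316.29759737084373 229.8643947014353 [0.57513927 0.07216794 0.37395338]
{'clock': 0.15, 'qpos': array([-1.21043983e-01,  2.76452358e-01,  1.50580190e+00,  3.71968707e-05,
        1.36066911e+00, -1.21027993e-01]), 'qd': array([-0.00106244, -0.00324072, -0.00244959, -0.00200331, -0.00135543,
        0.00096724]), 'effort': array([ 9.65923646e-04, -4.17143512e+01, -2.46032345e+01, -1.26433165e-04,
        7.58384820e-03, -3.43765259e-05]), 'position': array([5.74661535e-01, 2.32256325e-05, 2.47653008e-01]), 'ee_rot': array([-5.35055670e-04,  7.07115029e-01,  7.07098220e-01, -3.95912058e-04]), 'contact_force': array([-0.48278513, -1.02566106,  0.01815311]), 'moment': array([-0.032761  ,  0.01384407, -0.01064806]), 'gripper_force': 0.0, 'width': 0.08532028892991989}
```

View pics/scene0.png

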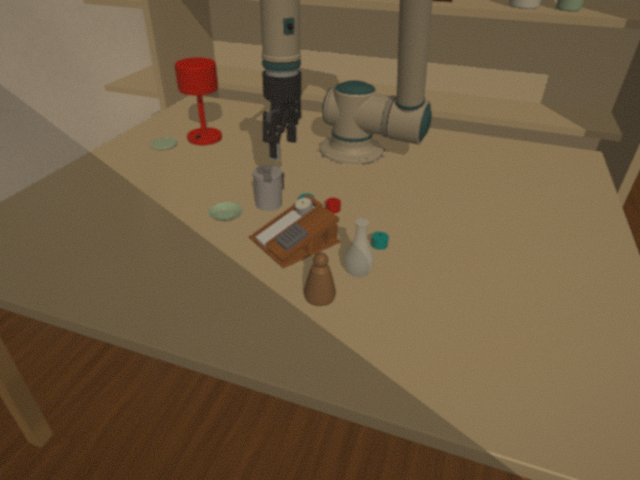

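View pics/side0.png

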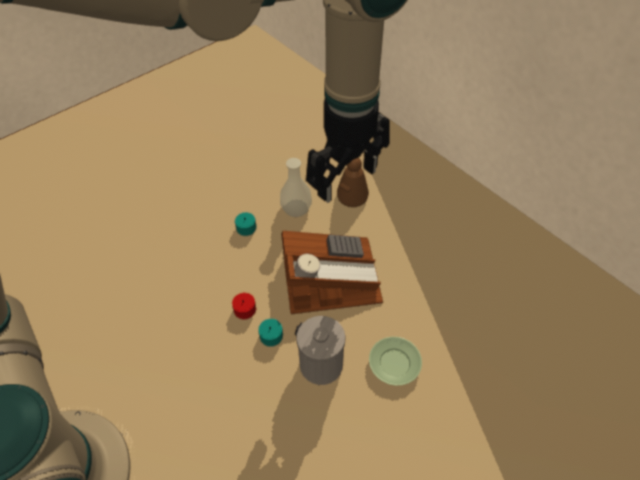

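View pics/wrist0.png

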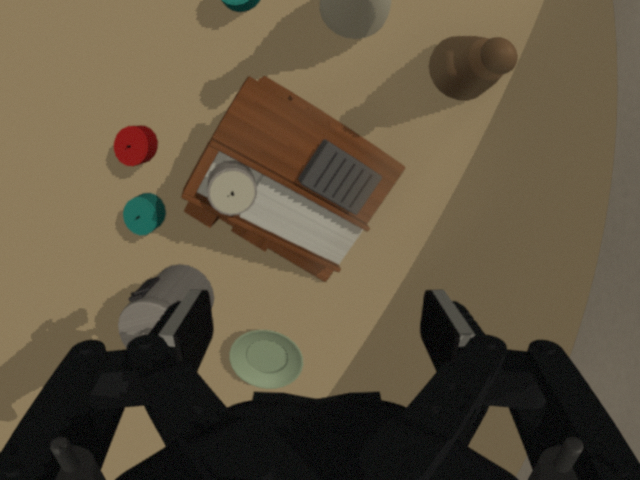

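The three views show the tealights. Candidates in the wrist view are white/steel in the stand (232,187), red (135,145), teal (145,213) and teal (240,2). The white-wax steel one in the socket fits the description; it is also at scene (303,205) and side (307,265). The grey pad is at wrist (341,177). I'll check this in a close crop.

Run:
```python
from h import *
a=load('wrist0')['pixels'][65:290,170:420]
cv2.imwrite('pics/cw.png',cv2.resize(a,None,fx=2.6,fy=2.6,interpolation=cv2.INTER_CUBIC))
b=load('side0')['pixels'][225:320,270:395]
cv2.imwrite('pics/cs.png',cv2.resize(b,None,fx=6,fy=6,interpolation=cv2.INTER_CUBIC))
```

```text
(no output)
```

View pics/cw.png

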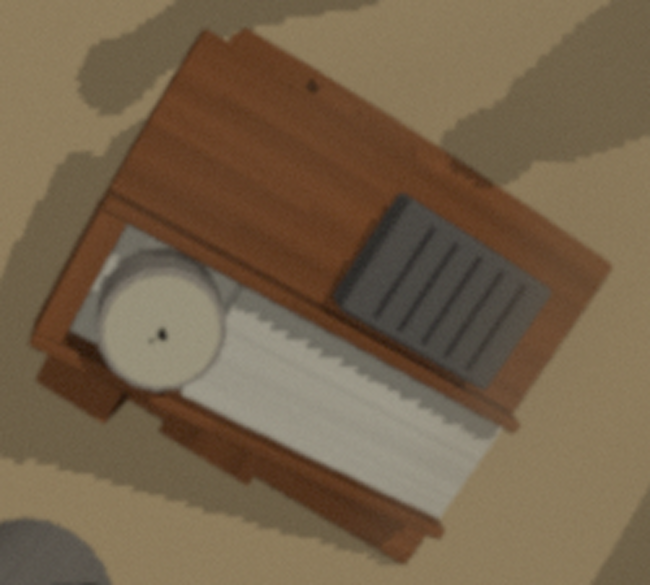

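View pics/cs.png

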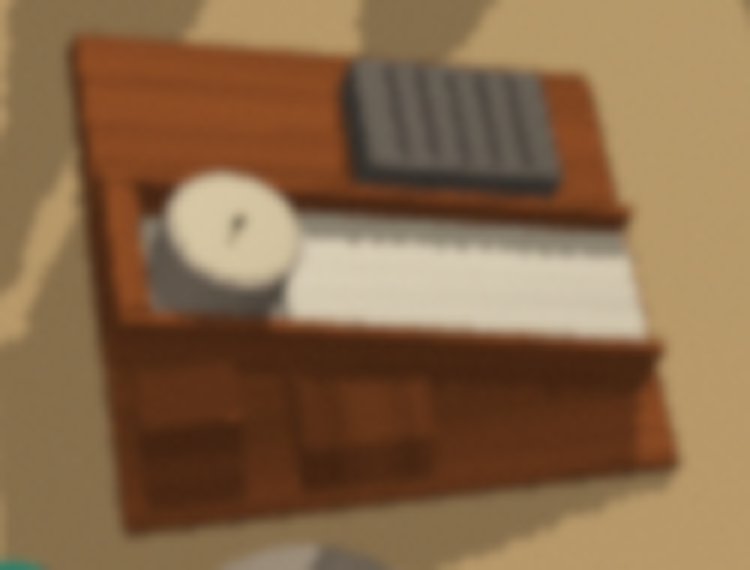

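The crops confirm the steel tealight with white wax in the socket: wrist crop (161,334), side crop (239,222). The pad, rail ends and lane end are clear in both views, so I'll triangulate them.

Run:
```python
from h import *
from scipy.spatial.transform import Rotation as Ro
w=load('wrist0');s=load('side0')
P={'wick':((161,334),(239,222),(-51,0,26)),
'railP_out':((516,430),(628,207),(85,28,10)),
'railM_out':((437,536),(660,350),(85,-28,10)),
'deck':((610,267),(586,75),(85,88,0)),
'padUO':((408,195),(353,62),(-2,76,14)),
'padDO':((550,290),(545,75),(62,76,14)),
'padDI':((487,387),(557,180),(62,32,14)),
'padUI':((345,302),(366,168),(-2,32,14)),
'endM':((440,517),(648,338),(85,-23,0))}
A=[];B=[]
for k,(a,b,m) in P.items():
    x,r=tri([ray(w,a[0]/2.6+170,a[1]/2.6+65,True),ray(s,b[0]/6+270,b[1]/6+225)])
    print(k,x.round(4),np.round(r[0],4)); A.append(np.array(m)/1000);B.append(x)
A=np.array(A);B=np.array(B)
R,_=Ro.align_vectors(B-B.mean(0),A-A.mean(0));M=R.as_matrix()
t=B.mean(0)-M@A.mean(0)
print('lane',t,M.round(3),'res mm',((B-(A@M.T+t))*1e3).round(1))
print('yaw',np.arctan2(M[1,0],M[0,0]),'slope',np.degrees(np.arcsin(-M[2,0])),'roll',np.degrees(np.arcsin(M[2,1])))
```

```text
wick [0.5062 0.0165 0.0812] 0.0003
railP_out [ 0.6249 -0.0294  0.0299] 0.0004
railM_out [ 0.5964 -0.0731  0.0276] 0.0003
deck [0.6637 0.0295 0.007 ] 0.0001
padUO [0.5846 0.0571 0.0527] 0.0011
padDO [0.6362 0.0233 0.0353] 0.0013
padDI [ 0.6123 -0.011   0.0365] 0.001
padUI [0.5621 0.0223 0.0526] 0.0008
endM [ 0.5978 -0.0664  0.0249] 0.0001
lane [ 0.54209497 -0.00488371  0.04230779] [[ 0.805  0.531  0.267]
 [-0.526  0.845 -0.095]
 [-0.276 -0.064  0.959]] res mm [[-1.8 -3.  -0.1]
 [-3.1 -2.6  3.2]
 [-1.9  1.1 -2.7]
 [ 6.5  4.7 -6.2]
 [ 0.1 -2.   1.3]
 [ 0.1 -2.1  1.5]
 [-0.4  0.8 -0.1]
 [ 0.9  0.4 -1.6]
 [-0.5  2.6  4.6]]
yaw -0.5788590165306188 slope 16.011607198621114 roll -3.65813166146853
```

```bash
cat > lane.py <<'E'
from h import *
from scipy.spatial.transform import Rotation as Ro
O=np.array([.541,-.005,.0435]);yaw=-.578
M=(Ro.from_euler('z',yaw)*Ro.from_euler('y',np.radians(17))).as_matrix()
def L(x,y,z): return O+M@(np.array([x,y,z])/1e3)
Rt=np.column_stack([-M[:,0],M[:,1],-M[:,2]])
def rv(q,Rg=Rt):  # normalised rotation vector from measured quat
    c=Ro.from_quat([q[1],q[2],q[3],q[0]]); return (Ro.from_matrix(Rg)*c.inv()).as_rotvec()/(2*np.pi)
E
python3 - <<'E'
from lane import *
w=load('wrist0');s=load('side0')
c,sn=np.cos(yaw),np.sin(yaw)
for n,(u,v,z) in {'canister':(322,337,.109),'vaseTop':(293,164,.13),'figtop':(354,163,.105),'saucer':(396,360,.016)}.items():
    p=plane(s,u,v,z); d=p-O; print(n,p.round(3),'along,across',round(d[0]*c+d[1]*sn,3),round(-d[0]*sn+d[1]*c,3))
st=manip.get_state(); print(rv(st['ee_rot']), Rt.round(3))
for z in (80,35,14,4):
    p=L(25,27,z+17); print(z,p.round(4),(p-st['position']).round(4))
E
```

```text
canister [ 0.418 -0.121  0.109] along,across -0.04 -0.164
vaseTop [0.607 0.185 0.13 ] along,across -0.049 0.195
figtop [0.714 0.13  0.105] along,across 0.071 0.207
saucer [ 0.516 -0.196  0.016] along,across 0.083 -0.174
[0.04334163 0.02322818 0.15678252] [[-0.801  0.546 -0.245]
 [ 0.522  0.838  0.16 ]
 [ 0.292 -0.    -0.956]]
80 [ 0.5995 -0.0109  0.129 ] [ 0.0249 -0.011  -0.1187]
35 [ 0.5885 -0.0038  0.0859] [ 0.0138 -0.0038 -0.1617]
14 [ 5.834e-01 -4.000e-04  6.580e-02] [ 0.0087 -0.0004 -0.1818]
4 [0.5809 0.0012 0.0563] [ 0.0063  0.0012 -0.1914]
```

Request:
move_arm --steps '[0.0433, 0.0232, 0.1568, 0.025, -0.011, -0.05, -0.06, 0.0433, 0.0232, 0.1568, 0.025, -0.011, -0.05, -0.06, 0.0433, 0.0232, 0.1568, 0.025, -0.011, -0.05, -0.06, 0.0433, 0.0232, 0.1568, 0.025, -0.011, -0.05, -0.06, 0.0433, 0.0232, 0.1568, 0.025, -0.011, -0.08, -0.06, 0.0433, 0.0232, 0.1568, 0.025, -0.011, -0.11, -0.06, 0.0433, 0.0232, 0.1568, 0.025, -0.011, -0.119, -0.06, 0.0433, 0.0232, 0.1568, 0.025, -0.011, -0.119, -0.06, 0.0433, 0.0232, 0.1568, 0.025, -0.011, -0.119, -0.06, 0.0433, 0.0232, 0.1568, 0.025, -0.011, -0.119, -0.06]' --squeeze 40

```text
clock: 1.15
position: [0.6003, -0.011, 0.1304]
ee_rot: [-0.14, 0.283, 0.948, 0.043]
contact_force: [-0.1, -0.7, 0.4]
width: 0.0401
gripper_force: 0.0
```

Run:
```python
from lane import *
w=grab('wrist','w1');s=grab('side','s1');st=manip.get_state()
print(st['clock'],st['position'],st['width'],st['contact_force'],rv(st['ee_rot'])*360)
a=w['pixels'].copy()
for m in [(-51,0,26),(85,28,10),(85,-28,10),(-2,76,14),(62,76,14),(62,32,14),(-2,32,14)]:
    u,v=proj(w,L(*m),True); cv2.circle(a,(int(u),int(v)),2,(0,255,0),-1)
b=s['pixels'][150:350,220:450]
cv2.imwrite('pics/w1a.png',a); cv2.imwrite('pics/s1a.png',cv2.resize(b,None,fx=3,fy=3))
```

```text
1.25 [ 0.60026755 -0.01092454  0.13066841] 0.040077288261856574 [-0.03279741 -0.43517974 -0.25724801] [-0.00935178  0.2016832   0.06556007]
```

View pics/w1a.png

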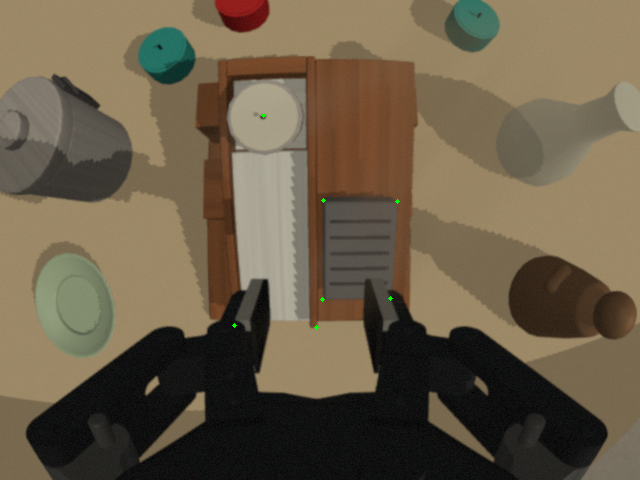

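The green reprojections land on the wick, pad corners and rail ends within 2–3 px: wick (263,116), pad (323–398, 200–299). The fingers straddle the lane and pad as planned. Now I'll descend to just above the pad.

Request:
move_arm --steps '[0, 0, 0, -0.004, 0.0025, -0.016, -0.06, 0, 0, 0, -0.008, 0.005, -0.03, -0.06, 0, 0, 0, -0.011, 0.007, -0.043, -0.06, 0, 0, 0, -0.013, 0.0085, -0.051, -0.06, 0, 0, 0, -0.014, 0.0092, -0.055, -0.06, 0, 0, 0, -0.0147, 0.0096, -0.0574, -0.06, 0, 0, 0, -0.0147, 0.0096, -0.0574, -0.06, 0, 0, 0, -0.0147, 0.0096, -0.0574, -0.06, 0, 0, 0, -0.0147, 0.0096, -0.0574, -0.06, 0, 0, 0, -0.0147, 0.0096, -0.0574, -0.06]'

```text
clock: 2.25
position: [0.5857, -0.0015, 0.0722]
ee_rot: [-0.141, 0.282, 0.948, 0.043]
contact_force: [-0.1, -0.6, -1.4]
width: 0.0404
gripper_force: 0.0
```

Run:
```python
from lane import *
w=grab('wrist','w2');s=grab('side','s2');st=manip.get_state()
print(st['clock'],st['position'],M.T@(st['position']-O),st['contact_force'],M.T@st['contact_force'])
a=cv2.resize(w['pixels'][40:400,160:480],None,fx=1.25,fy=1.25);b=cv2.resize(s['pixels'][190:340,260:420],None,fx=2.4,fy=3)[:450]
cv2.imwrite('pics/c2.png',np.hstack([a,b]))
```

```text
2.35 [ 0.58547671 -0.00146849  0.07206596] [0.02542704 0.02725769 0.03764502] [ 0.62624997  0.4857694  -0.07289862] [0.26911117 0.7490112  0.00604605]
```

View pics/c2.png

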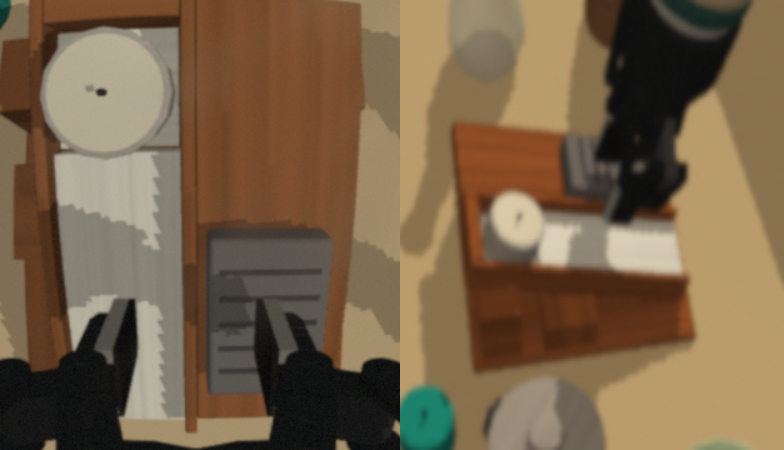

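The view shows the lane finger inside the lane below the tealight, at left-panel (110,350), and the other finger over the pad at (285,350). Next I'll descend slowly and feel for contact.

Request:
move_arm --steps '[0, 0, 0, -0.0005, 0.0003, -0.002, -0.06, 0, 0, 0, -0.001, 0.0006, -0.004, -0.06, 0, 0, 0, -0.0015, 0.001, -0.006, -0.06, 0, 0, 0, -0.0018, 0.0012, -0.007, -0.06, 0, 0, 0, -0.002, 0.0013, -0.008, -0.06, 0, 0, 0, -0.0023, 0.0014, -0.009, -0.06, 0, 0, 0, -0.0025, 0.0016, -0.0096, -0.06, 0, 0, 0, -0.0025, 0.0016, -0.0096, -0.06, 0, 0, 0, -0.0025, 0.0016, -0.0096, -0.06, 0, 0, 0, -0.0025, 0.0016, -0.0096, -0.06]'

```text
clock: 3.35
position: [0.5828, 0.0002, 0.0625]
ee_rot: [-0.141, 0.282, 0.948, 0.043]
contact_force: [-0.5, -0.7, 4.4]
width: 0.0404
gripper_force: 1.8
```

Run:
```python
from lane import *
st=manip.get_state();print((M.T@(st['position']-O)*1e3).round(2),(M.T@st['contact_force']).round(2),st['moment'].round(2))
```

```text
[25.17 27.2  27.54] [-1.32 -0.88  4.19] [0.08 0.21 0.06]
```

Contact force is about 4 N, so the pad is part way down. I'll press it home.

Request:
move_arm --steps '[0, 0, 0, -0.0003, 0.0002, -0.001, -0.06, 0, 0, 0, -0.0005, 0.0003, -0.002, -0.06, 0, 0, 0, -0.0008, 0.0005, -0.003, -0.06, 0, 0, 0, -0.001, 0.0006, -0.004, -0.06, 0, 0, 0, -0.0013, 0.0008, -0.005, -0.06, 0, 0, 0, -0.0015, 0.001, -0.006, -0.06, 0, 0, 0, -0.0017, 0.0011, -0.0067, -0.06, 0, 0, 0, -0.0017, 0.0011, -0.0067, -0.06, 0, 0, 0, -0.0017, 0.0011, -0.0067, -0.06, 0, 0, 0, -0.0017, 0.0011, -0.0067, -0.06]'

```text
clock: 4.35
position: [0.5812, 0.0013, 0.0558]
ee_rot: [-0.141, 0.282, 0.948, 0.043]
contact_force: [-1.1, -1.6, 5.2]
width: 0.0403
gripper_force: 2.8
```

Run:
```python
from lane import *
w=grab('wrist','w3');s=grab('side','s3');st=manip.get_state();print(st['clock'],(M.T@(st['position']-O)*1e3).round(2),(M.T@st['contact_force']).round(2),st['moment'].round(2))
a=cv2.resize(w['pixels'][40:400,160:480],None,fx=1.25,fy=1.25);b=cv2.resize(s['pixels'][190:340,260:420],None,fx=2.4,fy=3)[:450]
cv2.imwrite('pics/c3.png',np.hstack([a,b]))
```

```text
4.45 [25.32 27.23 20.63] [-1.34 -0.76  6.43] [0.17 0.24 0.07]
```

View pics/c3.png

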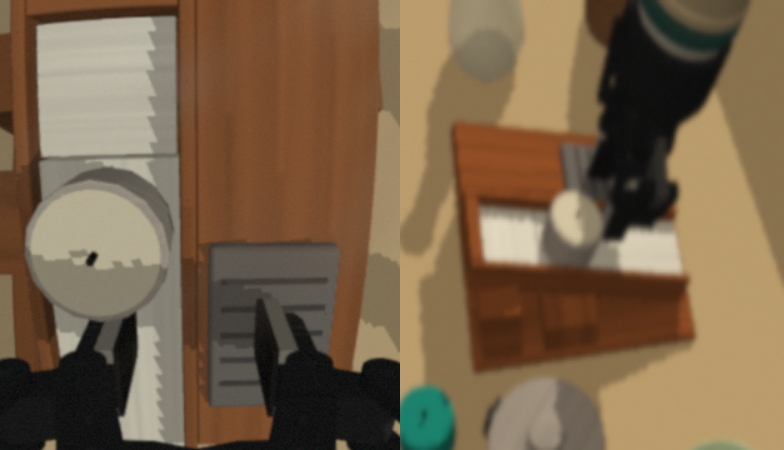

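The tealight has popped out and leans on the lane finger: wick at left panel (92,258), right panel (578,212). I'll check its place in the lane and that it is still.

Run:
```python
from lane import *
w=load('w3');s=load('s3')
x,r=tri([ray(w,233.6,246.4,True),ray(s,334.2,260.7)]);print((M.T@(x-O)*1e3).round(1),r[0])
w=load('w2');x,r=tri([ray(w,160+101/1.25,40+92/1.25,True),ray(load('s2'),260+119/2.4,190+215/3)]);print('before',(M.T@(x-O)*1e3).round(1))
```

```text
[-6.8 -0.1 31.6] 3.592911534377475e-05
before [-50.5  -0.7  24.7]
```

Request:
move_arm --steps '[0, 0, 0, 0, 0, 0, -0.06, 0, 0, 0, 0, 0, 0, -0.06, 0, 0, 0, 0, 0, 0, -0.06, 0, 0, 0, 0, 0, 0, -0.06, 0, 0, 0, 0, 0, 0, -0.06, 0, 0, 0, 0, 0, 0, -0.06, 0, 0, 0, 0, 0, 0, -0.06, 0, 0, 0, 0, 0, 0, -0.06, 0, 0, 0, 0, 0, 0, -0.06, 0, 0, 0, 0, 0, 0, -0.06]'

```text
clock: 5.45
position: [0.5812, 0.0013, 0.0558]
ee_rot: [-0.141, 0.282, 0.948, 0.043]
contact_force: [-0.6, -1.0, 6.0]
width: 0.0398
gripper_force: 2.8
```

Run:
```python
from lane import *
w=grab('wrist','w4');d=cv2.absdiff(w['pixels'],load('w3')['pixels'])[150:320,170:310]
print('mean diff',d.mean(),'noise',cv2.absdiff(w['pixels'],load('w3')['pixels'])[50:150,320:440].mean())
print(manip.get_state()['contact_force'])
```

```text
mean diff 1.5424649859943977 noise 1.6380833333333333
[-1.26704172 -0.57450296  5.86905761]
```

The tealight is centred (x ≈ -7 mm, y ≈ 0), flat on the floor and still. I'm handing in.

```bash
python3 -c "
from rig import manip
print(manip.sign_off())"
```

```text
the job is handed in; nothing more can be done
None
```

The tealight popped out and now stands still in the lane at about x = -7 mm, leaning on the lane finger while the other finger holds the pad down. The job is handed in, and no verdict came back.

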